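Take down the cooled furnace stack

TASK

The cold furnace load stands stacked on the bench: take it apart from the top down, one piece at a time, and set each piece upright on its own place: the lid in the round saucer, the crucible inside the round on the square plate, the thick ring over the spindle's pin down onto the shoulder, and the slab on the narrow cradle, centred, between the end stops and lined up with it. Set every piece down gently, dropping nothing, and leave the amber bottle and the glass beaker where they stand.

Things in the scene. Friction and masses are not known exactly. Their poses are not given: they have to be found in the camera images.
- lid_knob (a point): The lid, top of the stack: white porcelain disc 42 mm across and 5 mm thick with an upright round knob on its middle, 16 mm across and 24 mm tall. The point is the middle of the knob, 17 mm above the lid's underside and 12 mm below the knob's top; z up. It lies loose on the crucible's rim.
- crucible_mid (a point): The crucible, under the lid: thick-walled white porcelain cup, 50 mm outside, 48 mm tall, bore 38 mm, narrowing below 14 mm height to a 42 mm foot. The point is on its axis half-way up, 24 mm above its foot; z up. It stands loose on the collar.
- collar_mid (a point): The collar, under the crucible: thick buff fireclay ring, 58 mm outside, 32 mm bore right through, 34 mm tall. The point is on its axis half-way up (17 mm above its underside); z up. It stands loose on the tile.
- tile_mid (a point): The tile, bottom of the stack: cream firebrick slab 84 mm long (its x), 60 mm wide (its y), 30 mm thick. The point is its centre, 15 mm above its underside; z up. It lies loose across the top of a low fixed buff bearer (100 mm long, only 44 mm wide, 16 mm high), so the tile's long sides overhang by about 8 mm and fingers can pass down beside the bearer.
- saucer: Place of the lid: round white porcelain saucer fixed on the bench, 72 mm across, floor 5 mm above the bench, about 60 mm wide inside; its rim stands 9 mm above the bench. Origin: centre of its underside, on the bench; z up.
- seat: Place of the crucible: square grey aluminium plate 90 mm by 90 mm, fixed on the bench, top 6 mm above it, with a low round dark steel rim on its middle, 66 mm inside, 76 mm outside, top 10 mm above the bench. The crucible stands on the plate inside the round. Origin: centre of its underside, on the bench; z up.
- spindle: Place of the collar: dark steel spindle fixed on the bench: round foot 90 mm across and 6 mm thick, on it a round shoulder 46 mm across whose top is 22 mm above the bench, and from that an upright pin 16 mm across whose top is 72 mm above the bench. The collar goes over the pin and rests on the shoulder. Origin: centre of its underside, on the bench; z up.
- cradle: Place of the tile: long narrow grey aluminium cradle fixed on the bench, 120 mm long (its x), 40 mm wide (its y), with a flat top 16 mm above the bench between two upright end stops; the stops are 104 mm apart inside and rise 8 mm above the flat. The tile lies on the flat between the stops, long side along the cradle, overhanging both long sides equally. Origin: centre of its underside, on the bench; z up.
- bottle_mid (a point): Bystander: loose amber glass bottle, 58 mm across, 130 mm tall, standing. The point is on its axis, half-way up. To be left alone.
- beaker_mid (a point): Bystander: loose clear glass beaker, 44 mm across, 55 mm tall, standing. The point is on its axis, half-way up. To be left alone.

How it is judged:
By the outcome, as a careful person would: the job done as asked, in the order asked, and still so for the second after the job is handed in, with the robot touching nothing.
It also fails if it takes over 128 s, if anything falls off the work surface, if the arm or the gripper's body presses on something with over 40 N, if the wrist force passes 120 N, or if a joint passes its speed limit or range.

ROBOT

A 6-joint arm with a two-finger parallel gripper is mounted at the origin on the work surface. World frame = base frame: x ahead of the robot, y to its left, z up, the work surface at z = 0. Lengths are in m, angles in rad, forces in N, time in s.
With the tool pointing down it reaches from about 0.425 to 0.95 m from the base axis. Payload 3.5 kg.
Tool frame: the origin (TCP) lies midway between the tips of the shut fingers; the grasp point (between the pads) lies ctrl.grasp_offset behind it (ctrl.grasp_offset is the distance from the TCP to the grasp point, in m); x points along the fingers, y is the direction in which the jaws open and shut, and the axes are right-handed (so a half turn about x gives the same grasp; the last joint's range is limited). The gripper opens to 85 mm and grips with 20 to 120 N. Pads are 22 mm wide; open, the fingers measure 114 mm over their backs; the gripper's body (76 mm by 85 mm) begins 54 mm behind the grasp point. The pads swing forward as they close: fully open they stand 13 mm farther back than shut.
Start: joints at [-0.15, 0.286, 1.577, -0, 1.279, -0.15], TCP at [0.675, 0, 0.231] pointing down, gripper open.
Joint ranges: [-2.77, 2.77], [-0.9, 2.22], [0.21, 2.48], [-1.53, 4.67], [0.24, 2.81], [-2.84, 2.84]. Speed limits (rad/s): [2.79, 2.79, 3.14, 3.14, 3.14, 3.14].

INTERFACE

Orientations are given as a unit quaternion [x, y, z, w].
In Python, from plant import readout, read_camera, sign_off, ctrl gives the robot as it stands.
- The arm moves only by the tool drive_tool, never from a script. Its argument "steps" is a list of rows, each a list of 5 numbers: the shift along the tool's x, y, z in cm, then the turn about the tool's x in degrees, then the opening, from 0 (shut) to 1 (fully open). A call has 1 to 10 rows; each row shifts and turns the commanded pose from where the row before left it, along the tool's axes as they then stand; what a row does not reach is not made up. A row lasts 1/10 s, in which the tool goes at most 50 mm and 8.59 degrees, less where a joint would pass 70% of its speed; a pose out of reach is approached as far as the arm can. A call is refused whole if a number of a shift passes 5 or a number of a turn 8.59, either way. A call with a gripper value outside its range is refused whole. The fingers move at their own pace and stop on an object; "force" is the grip in N (left out, the last holds). Time passes only in rows, so rows that do not move let the fingers close. It gives the time, the measured TCP pose, the force and the opening at its end, in the units of the state.
- readout.get_state(): the state, without advancing time (a new reading comes with each control period).
- read_camera(name): name is "scene" or "side" or "wrist"; returns a dict with "frame" (400x640x3 uint8, red, green, blue), "vertical_fov" (degrees; the focal length in pixels is half the picture's height over the tangent of half this angle, whatever the lens; pixels are square), "cx", "cy" (the principal point, pixels), "eye" and "orientation" of the camera in the world. Camera axes: x right, y up, looking along -z (the intrinsics and any distortion apply to the point x, -y, -z); pixel columns grow to the right and rows downward; lengths in m; the calibration is good to about 2 mm. A picture is of the moment at which its call begins. There is no depth.
- sign_off(): hands the job in, once; it reports no verdict.
The state is a dict: "time": time; "qpos": joint angles; "dq": joint speeds; "joint_efforts": joint torques, N m; "eef_pos": TCP position; "tcp_rot": TCP orientation; "contact_force": force on the tool from outside, world axes, zero at the start; "wrist_torque": the same for the moment, N m; "opening": opening from 0.0 (shut) to 1.0 (fully open).
Only numpy, scipy, OpenCV 4.12 (cv2) and the standard library are available. Lean on these libraries where they do the work, as an engineer would, in place of code of your own. Each camera call takes 0.05 s, during which the arm holds its last target. There are 200 camera calls.

## Working session

There is one attempt and no reset: what is moved stays moved. The work goes in short steps, Python scripts to look and compute and a tool call to move; the robot and the scene stay as the last step left them, time stands still between calls to the robot, and variables do not carry over. Pictures are saved under pics/ and viewed, about 12 in all and at most 16, crops included, and the job is handed in when it is done.

Besides the shell and the picture viewer there is one more tool, called after "Call:" by a JSON object that holds its "api" and its "payload", one argument or row to a line. drive_tool: Moves the arm, as the interface text tells. Its arguments: {"type":"object","properties":{"steps":{"type":"array","items":{"type":"array","items":{"type":"number"}}},"force":{"type":"number"}},"required":["steps"]}

```bash
ls; mkdir -p pics; python3 - <<'E'
from plant import readout, read_camera, ctrl
import cv2,json
print(readout.get_state(), ctrl.grasp_offset)
for n in ["scene","side","wrist"]:
    c=read_camera(n); f=c.pop("frame"); print(n,c); cv2.imwrite(f"pics/{n}0.png",f[:,:,::-1])
E
```

```text
pics
{'time': 0.0, 'qpos': array([-1.49984334e-01,  2.87216061e-01,  1.57819914e+00,  4.27545724e-06,
        1.27855234e+00, -1.50038244e-01]), 'dq': array([ 7.87909994e-05, -9.16140694e-04, -8.62840198e-04,  7.89536909e-04,
       -4.00171511e-04, -1.19554126e-03]), 'joint_efforts': array([-1.79628755e-04, -4.05981302e+01, -2.92628127e+01, -1.54224781e-04,
        5.81841552e-03,  3.74769741e-06]), 'eef_pos': array([6.74344931e-01, 1.40193000e-04, 2.29901564e-01]), 'tcp_rot': array([ 0.49948932,  0.50068946, -0.50048364,  0.49933617]), 'contact_force': array([0.58527487, 0.4916043 , 0.40993338]), 'wrist_torque': array([ 0.04854672, -0.02821964, -0.04266885]), 'opening': 0.9971171278206439} 0.0187
scene {'vertical_fov': 55.81704276967606, 'cx': 315.3092940037262, 'cy': 202.90931679285492, 'eye': array([ 1.1623327 , -0.19765507,  0.54185956]), 'orientation': array([0.38448767, 0.26910495, 0.52605077, 0.70924068])}
side {'vertical_fov': 43.95098876124574, 'cx': 335.7475377269521, 'cy': 206.84616643564505, 'eye': array([0.47169162, 0.91846277, 0.71282962]), 'orientation': array([-0.02140235,  0.47797265,  0.87705993, -0.04301125])}
wrist {'vertical_fov': 66.69764989692248, 'cx': 320.538385186081, 'cy': 201.94256030366043, 'eye': array([0.67413043, 0.08395737, 0.37305518]), 'orientation': array([-1.64590362e-01,  1.05345933e-03, -8.63316410e-05,  9.86361443e-01])}
```

View pics/scene0.png

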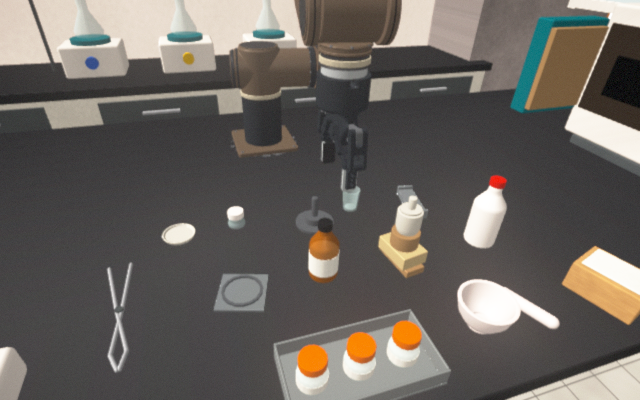

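View pics/side0.png

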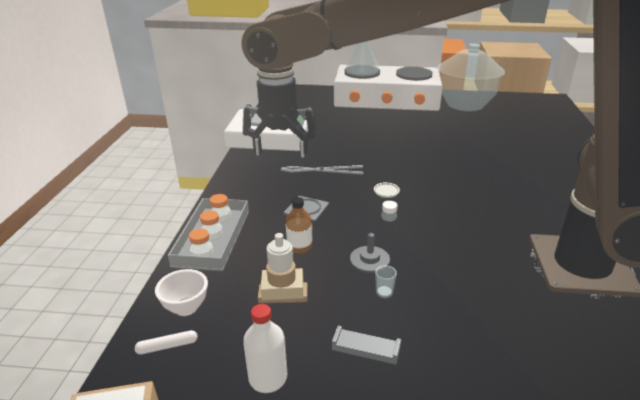

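View pics/wrist0.png

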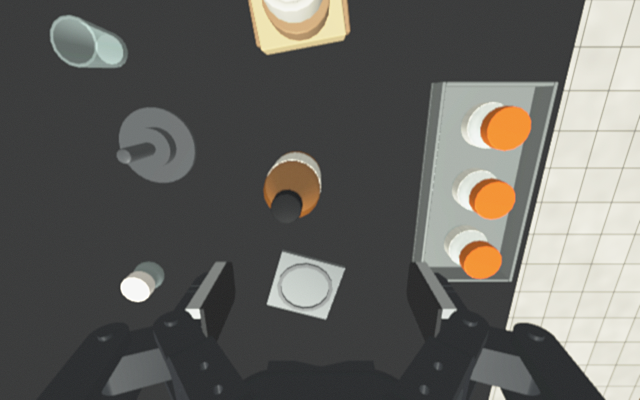

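The scene view shows the stack at about (406,235), the seat (242,291), spindle (315,218), saucer (179,234), bottle (323,253), beaker (350,198) and cradle (412,200). The side view has the same things at: stack (281,265), cradle (367,345), saucer (387,190). The wrist view shows the seat (305,286) and the spindle pin top (124,156).

```bash
cat > h.py <<'E'
from plant import readout, read_camera, ctrl, sign_off
import numpy as np, cv2
from scipy.spatial.transform import Rotation as R
def cam(n):
    return read_camera(n)
def project(c,P):
    f=200/np.tan(np.radians(c['vertical_fov'])/2)
    p=R.from_quat(c['orientation']).inv().apply(np.atleast_2d(P)-c['eye'])
    return np.c_[c['cx']+f*p[:,0]/-p[:,2], c['cy']-f*p[:,1]/-p[:,2]]
def ray(c,u,v):
    f=200/np.tan(np.radians(c['vertical_fov'])/2)
    return R.from_quat(c['orientation']).apply([(u-c['cx'])/f,-(v-c['cy'])/f,-1])
def onz(c,u,v,z):
    d=ray(c,u,v); return c['eye']+d*(z-c['eye'][2])/d[2]
def save(c,name,box=None,s=1):
    im=c['frame'][:,:,::-1]
    if box: x0,y0,x1,y1=box; im=im[y0:y1,x0:x1]
    cv2.imwrite(f'pics/{name}.png',cv2.resize(im,None,fx=s,fy=s,interpolation=cv2.INTER_CUBIC))
def go(x,y,z,yaw=None):
    """remaining move, tool axes cm + turn deg; yaw= world angle of jaw axis (mod 180)"""
    s=readout.get_state(); r=R.from_quat(s['tcp_rot']); M=r.as_matrix()
    d=M.T@(np.array([x,y,z])-s['eef_pos'])*100
    a=np.degrees(np.arctan2(M[1,1],M[0,1]))
    t=None
    if yaw is not None: t=-((yaw-a+90)%180-90)
    print('t',round(s['time'],2),'pos',s['eef_pos'].round(4),'jaw yaw',round(a,2),'down',M[:,0].round(3),'toolcm',d.round(2),'turn',t,'open',round(s['opening'],3),'F',s['contact_force'].round(1),'q6',s['qpos'][5].round(2))
E
python3 - <<'E'
from h import *
print(R.from_quat(readout.get_state()['tcp_rot']).as_matrix().round(3)); go(.675,0,.2,0)
S,D,W=cam('scene'),cam('side'),cam('wrist')
def p(n,c,u,v,z): print(n,onz(c,u,v,z).round(4))
p('seat W',W,305,286,.01);p('seat S',S,242,291,.01);p('seat D',D,308,208,.01)
p('pin W',W,124,156,.072);p('pin S',S,315,198,.072);p('pin D',D,371,234,.072)
p('saucer S',S,179,233,.009);p('saucer D',D,387,190,.009)
z=.016+.03+.034+.048+.029
p('knob S',S,412,199,z);p('knob D',D,279,237,z)
p('cradle D',D,367,346,.016)
p('beaker S',S,350,207,.0);p('beaker D',D,385,292,0);p('bottle S',S,325,225,.13);p('bottle D',D,297,203,.13);p('bottle W',W,287,207,.13)
save(S,'s1',(360,170,460,290),6); save(D,'d1',(230,220,430,370),4)
E
```

```text
[[-0.002  1.    -0.   ]
 [ 0.    -0.    -1.   ]
 [-1.    -0.002 -0.   ]]
t 0.15 pos [6.745e-01 1.000e-04 2.302e-01] jaw yaw -0.0 down [-0.002  0.    -1.   ] toolcm [3.02 0.06 0.01] turn -0.0006865450349096136 open 0.999 F [0.1 0.  0.8] q6 -0.15
seat W [ 0.652  -0.1652  0.01  ]
seat S [ 0.6573 -0.1681  0.01  ]
seat D [ 0.645  -0.1532  0.01  ]
pin W [0.4777 0.0289 0.072 ]
pin S [0.4829 0.0279 0.072 ]
pin D [0.477  0.0314 0.072 ]
saucer S [ 0.4458 -0.2765  0.009 ]
saucer D [ 0.441  -0.2675  0.009 ]
knob S [0.6578 0.1609 0.157 ]
knob D [0.6489 0.1762 0.157 ]
cradle D [0.4721 0.2993 0.016 ]
beaker S [0.4422 0.1355 0.    ]
beaker D [0.4408 0.1358 0.    ]
bottle S [ 0.6558 -0.0092  0.13  ]
bottle D [0.6423 0.0123 0.13  ]
bottle W [ 0.6454 -0.0043  0.13  ]
```

View pics/d1.png

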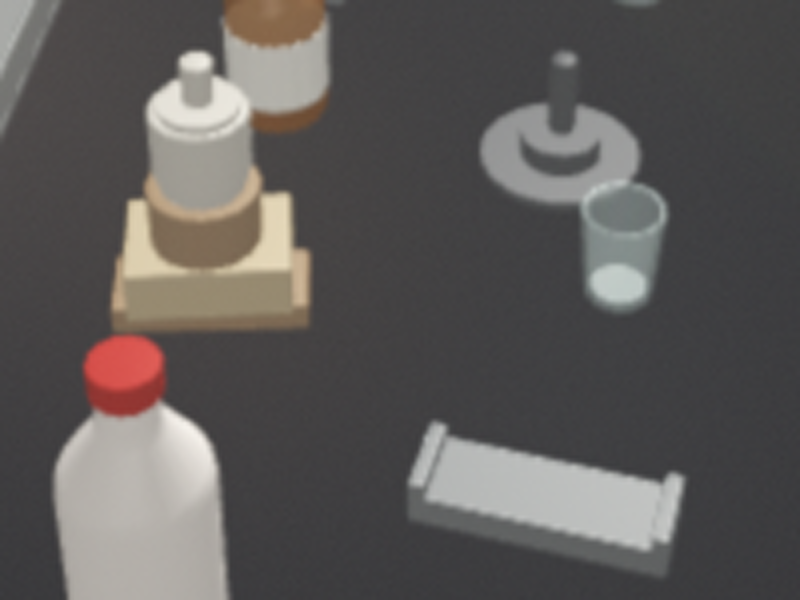

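The side crop shows the stack, with the knob top at full-frame (279,235.5), the spindle, the beaker, and the cradle spanning (337,337) to (397,350) and slanted. The rough estimates from the three views agree to about 1 cm, so I'll go above the stack for a closer look.

Call:
{"api": "drive_tool", "payload": {
  "steps": [
    [-1, -0.5, -3, 0, 1],
    [-1, -0.5, -4, 0, 1],
    [-1, -0.5, -4, 0, 1],
    [0, -0.5, -3.5, 0, 1],
    [0, -0.4, -2.3, 0, 1],
    [0, 0, 0, 0, 1],
    [0, 0, 0, 0, 1]
  ]
}}

```text
time: 1.0
eef_pos: [0.6509, 0.1682, 0.2612]
tcp_rot: [0.5, 0.5, -0.5, 0.5]
contact_force: [0.1, -0.5, -0.3]
opening: 0.997
```

```bash
python3 - <<'E'
from h import *
W=cam('wrist'); save(W,'w1',None,1.25); go(.65,.168,.26,0)
E
```

```text
t 1.05 pos [0.651  0.1674 0.2611] jaw yaw -0.01 down [-0.    -0.001 -1.   ] toolcm [ 0.11 -0.1  -0.06] turn -0.010021275530306184 open 0.999 F [-0.2 -0.1 -0.4] q6 0.1
```

View pics/w1.png

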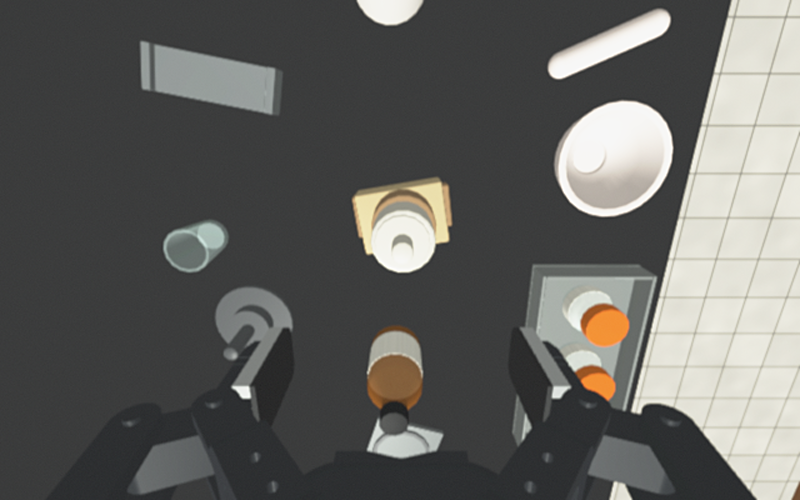

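The picture (1.25x) shows the knob top at (402,250), the lid centred at (403,243), the tile edge running from (355,195) to (440,180), and the cradle's flat from (150,68) to (275,90).

```bash
python3 - <<'E'
from h import *
W=cam('wrist'); k=1/1.25
print(W['eye'],R.from_quat(W['orientation']).as_rotvec(True),project(W,readout.get_state()['eef_pos'])/k)
def p(n,u,v,z): q=onz(W,u*k,v*k,z); print(n,q.round(4)); return q
p('knob',402,250,.157); p('lidrim c',403,241,.133)
a=p('tile TL',355,195,.046);b=p('tile TR',440,180,.046);c=p('tile BR',449,241,.046)
print(np.degrees(np.arctan2(*(b-a)[1::-1])),np.linalg.norm(b-a),np.linalg.norm(c-b))
cs=[p('c',*q,.016) for q in [(155,44),(276,70),(270,112),(152,90)]]
print('cradle',np.mean(cs,0),np.degrees(np.arctan2(*(cs[1]-cs[0])[1::-1])),np.degrees(np.arctan2(*(cs[2]-cs[3])[1::-1])))
p('spindle foot c',254,322,.006); p('pin',232,354,.072); p('beaker base',206,238,0)
E
```

```text
[0.65051879 0.25139456 0.40405641] [-1.90000433e+01  1.18744676e-02 -3.56877057e-02] [[402.38423281 330.16558616]]
knob [0.6514 0.1681 0.157 ]
lidrim c [0.6522 0.1671 0.133 ]
tile TL [0.6072 0.1857 0.046 ]
tile TR [0.6872 0.1997 0.046 ]
tile BR [0.6981 0.14   0.046 ]
9.955816192138201 0.08129831981359661 0.060715415732806345
c [0.4273 0.3182 0.016 ]
c [0.5349 0.2967 0.016 ]
c [0.5252 0.2602 0.016 ]
c [0.4163 0.2797 0.016 ]
cradle [0.47593387 0.28871538 0.016     ] -11.30102465393009 -10.152719128418106
spindle foot c [0.4768 0.0274 0.006 ]
pin [0.4786 0.0278 0.072 ]
beaker base [0.4342 0.1293 0.    ]
```

Call:
{"api": "drive_tool", "payload": {
  "steps": [
    [3, 0, 0, 0, 0.5],
    [3, 0, 0, 0, 0.5],
    [2.5, 0, 0, 0, 0.5],
    [2, 0, 0, 0, 0.5],
    [1.4, 0, 0, 0, 0.5],
    [0.5, 0, 0, 0, 0.5],
    [0, 0, 0, 0, 0.5],
    [0, 0, 0, 0, 0.5]
  ],
  "force": 25
}}

```text
time: 1.9
eef_pos: [0.6519, 0.1678, 0.1387]
tcp_rot: [0.501, 0.499, -0.499, 0.5]
contact_force: [0.6, -0.1, 0.9]
opening: 0.5
```

Call:
{"api": "drive_tool", "payload": {
  "steps": [
    [0, 0, 0, 0, 0.1],
    [0, 0, 0, 0, 0.1],
    [0, 0, 0, 0, 0.1],
    [0, 0, 0, 0, 0.1],
    [0, 0, 0, 0, 0.1],
    [0, 0, 0, 0, 0.1],
    [0, 0, 0, 0, 0.1],
    [0, 0, 0, 0, 0.1]
  ],
  "force": 25
}}

```text
time: 2.7
eef_pos: [0.6518, 0.1682, 0.1388]
tcp_rot: [0.501, 0.5, -0.499, 0.501]
contact_force: [0.8, -0.4, 5.4]
opening: 0.17
```

Call:
{"api": "drive_tool", "payload": {
  "steps": [
    [-0.3, 0, 0, 0, 0.1],
    [-0.7, 0, 0, 0, 0.1],
    [-1, 0, 0, 0, 0.1],
    [-2, 0, 0, 0, 0.1],
    [-2, 0, 0, 0, 0.1],
    [-1, 0, 0, 0, 0.1],
    [0, 0, 0, 0, 0.1]
  ]
}}

```text
time: 3.4
eef_pos: [0.6521, 0.1682, 0.21]
tcp_rot: [0.501, 0.499, -0.499, 0.501]
contact_force: [0.3, -0.3, 0.2]
opening: 0.173
```

```bash
python3 - <<'E'
from h import *
S=cam('scene'); go(.4445,-.273,.18,0); a=S['frame'][:,:,::-1]
x=cv2.resize(a[130:290,350:450],None,fx=3.5,fy=3.5,interpolation=2); y=cv2.resize(a[190:290,150:270],None,fx=3.5,fy=3.5,interpolation=2)
y=cv2.copyMakeBorder(y,0,x.shape[0]-y.shape[0],0,0,0); cv2.imwrite('pics/s2.png',np.hstack([x,y]))
E
```

```text
t 3.45 pos [0.6513 0.1681 0.2082] jaw yaw 0.0 down [ 0.002  0.    -1.   ] toolcm [  2.78 -20.68  44.11] turn 0.002744824154945036 open 0.173 F [-0.9 -0.2 -0.4] q6 0.1
```

View pics/s2.png

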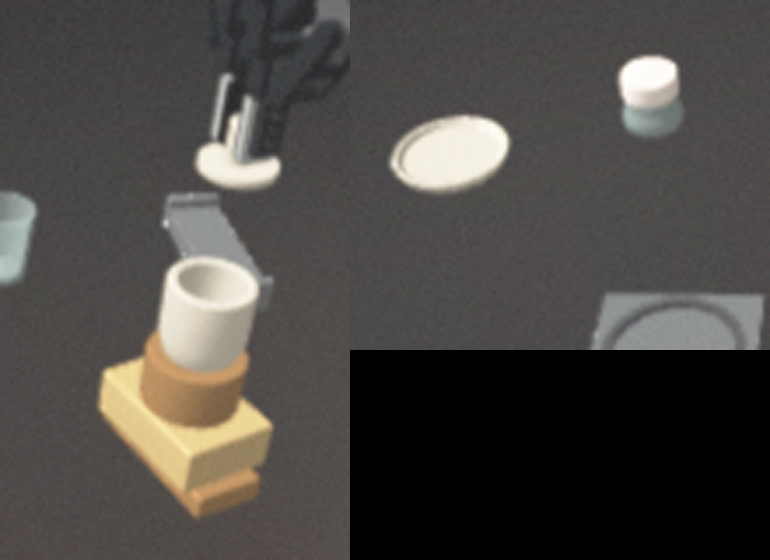

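The lid is held level, and the saucer shows at full-frame (178.6,233.7). I'll go towards it with a sideways offset so the wrist camera can see it.

Call:
{"api": "drive_tool", "payload": {
  "steps": [
    [0, -0.2, 2, 0, 0.1],
    [0, -0.5, 4, 0, 0.1],
    [0, -0.5, 5, 0, 0.1],
    [0, -0.5, 5, 0, 0.1],
    [0, -0.5, 5, 0, 0.1],
    [0, -0.5, 5, 0, 0.1],
    [0, -0.5, 5, 0, 0.1],
    [0, -0.5, 5, 0, 0.1],
    [0, -0.5, 4, 0, 0.1],
    [0, -0.5, 2, 0, 0.1]
  ]
}}

```text
time: 4.45
eef_pos: [0.6019, -0.2548, 0.2055]
tcp_rot: [-0.5, -0.5, 0.502, -0.498]
contact_force: [0.9, -0.3, -1.1]
opening: 0.173
```

Call:
{"api": "drive_tool", "payload": {
  "steps": [
    [0, 0, 0, 0, 0.1],
    [0, 0, 0, 0, 0.1]
  ]
}}

```text
time: 4.65
eef_pos: [0.603, -0.251, 0.2058]
tcp_rot: [-0.5, -0.501, 0.501, -0.499]
contact_force: [0.7, 0.6, 0.0]
opening: 0.173
```

```bash
python3 - <<'E'
from h import *
W=cam('wrist'); go(.444,-.272,.18,0); save(W,'w2',None,1.25)
E
```

```text
t 4.7 pos [ 0.6033 -0.2501  0.2061] jaw yaw -0.02 down [-0.002  0.001 -1.   ] toolcm [  2.64 -15.93   2.2 ] turn -0.01798563415060528 open 0.169 F [-0.8  0.2  0.2] q6 -0.55
```

View pics/w2.png

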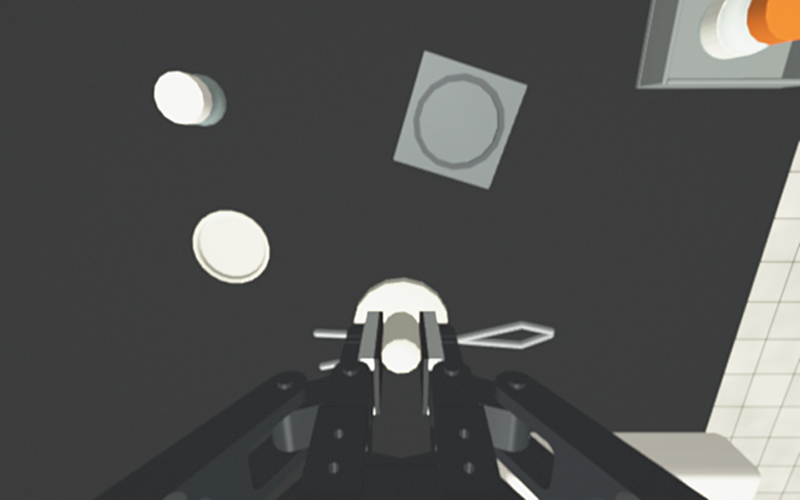

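The saucer's ellipse centre is at (231,246) and the seat's ring centre at (459,121), both at 1.25x. The lid is centred between the fingers.

```bash
python3 - <<'E'
from h import *
W=cam('wrist')
q=onz(W,231/1.25,246/1.25,.009);print(q, onz(W,193/1.25,242/1.25,.009)-onz(W,270/1.25,250/1.25,.009)); print('seat',onz(W,459/1.25,121/1.25,.01))
print('vial top',onz(W,184/1.25,97/1.25,.05)); go(q[0],q[1],.18,0)
E
```

```text
[ 0.44261152 -0.27635971  0.009     ] [-0.07143218  0.0079381   0.        ]
seat [ 0.65172451 -0.16527433  0.01      ]
vial top [ 0.44421918 -0.14866297  0.05      ]
t 4.75 pos [ 0.6037 -0.2496  0.2065] jaw yaw 0.04 down [-0.001  0.001 -1.   ] toolcm [  2.67 -16.11   2.67] turn 0.03700227526552169 open 0.173 F [ 0.5  0.6 -1.3] q6 -0.55
```

Call:
{"api": "drive_tool", "payload": {
  "steps": [
    [0, -2, 0.3, 0, 0.1],
    [0, -4, 0.6, 0, 0.1],
    [0, -4, 0.6, 0, 0.1],
    [1, -3.5, 0.6, 0, 0.1],
    [3, -2, 0.4, 0, 0.1],
    [4, -0.6, 0.2, 0, 0.1],
    [4, 0, 0, 0, 0.1],
    [3, 0, 0, 0, 0.1],
    [1.5, 0, 0, 0, 0.1],
    [0, 0, 0, 0, 0.1]
  ]
}}

```text
time: 5.75
eef_pos: [0.4421, -0.2754, 0.0402]
tcp_rot: [0.5, 0.502, -0.5, 0.499]
contact_force: [-0.1, 0.2, 0.3]
opening: 0.177
```

```bash
python3 - <<'E'
from h import *
go(.4426,-.2763,.016,0)
E
```

```text
t 5.75 pos [ 0.4421 -0.2754  0.0402] jaw yaw 0.09 down [-0.004  0.003 -1.   ] toolcm [2.42 0.05 0.09] turn 0.08840609440925107 open 0.177 F [-0.1  0.2  0.3] q6 -0.75
```

Call:
{"api": "drive_tool", "payload": {
  "steps": [
    [0.8, 0, 0.1, 0, 0.1],
    [0.6, 0, 0, 0, 0.1],
    [0.4, 0, 0, 0, 0.1],
    [0.3, 0, 0, 0, 0.1],
    [0.1, 0, 0, 0, 0.1],
    [0, 0, 0, 0, 0.1],
    [0, 0, 0, 0, 0.1]
  ]
}}

```text
time: 6.45
eef_pos: [0.4433, -0.2786, 0.0206]
tcp_rot: [0.5, 0.5, -0.5, 0.5]
contact_force: [-0.3, -0.4, -0.3]
opening: 0.172
```

Call:
{"api": "drive_tool", "payload": {
  "steps": [
    [0.1, 0, 0, 0, 0.1],
    [0.1, 0, 0, 0, 0.1],
    [0, 0, 0, 0, 0.1],
    [0, 0, 0, 0, 0.1]
  ]
}}

```text
time: 6.85
eef_pos: [0.4431, -0.2785, 0.0183]
tcp_rot: [0.5, 0.5, -0.5, 0.5]
contact_force: [-0.5, -0.5, -0.3]
opening: 0.177
```

Call:
{"api": "drive_tool", "payload": {
  "steps": [
    [0.1, 0, -0.1, 0, 0.1],
    [0.1, 0, 0, 0, 0.1],
    [0, 0, 0, 0, 0.1],
    [0, 0, 0, 0, 0.1]
  ]
}}

```text
time: 7.25
eef_pos: [0.4431, -0.2774, 0.0163]
tcp_rot: [0.5, 0.5, -0.5, 0.5]
contact_force: [-0.1, 0.5, 0.5]
opening: 0.174
```

Call:
{"api": "drive_tool", "payload": {
  "steps": [
    [0.1, 0, 0, 0, 0.1],
    [0, 0, 0, 0, 0.1],
    [0, 0, 0, 0, 0.1]
  ]
}}

```text
time: 7.55
eef_pos: [0.4432, -0.2776, 0.0158]
tcp_rot: [0.5, 0.5, -0.5, 0.5]
contact_force: [-1.9, 0.6, 5.2]
opening: 0.174
```

The lid has touched the floor at the predicted height. I'll release and lift.

Call:
{"api": "drive_tool", "payload": {
  "steps": [
    [0, 0, 0, 0, 0.25],
    [0, 0, 0, 0, 0.32],
    [0, 0, 0, 0, 0.4],
    [0, 0, 0, 0, 0.5],
    [-0.5, 0, 0, 0, 0.5],
    [-1, 0, 0, 0, 0.5],
    [-2, 0, 0, 0, 0.5],
    [-4, 0, 0, 0, 0.8],
    [-4, 0, 0, 0, 1],
    [-4, 0, 0, 0, 1]
  ]
}}

```text
time: 8.55
eef_pos: [0.443, -0.2774, 0.1728]
tcp_rot: [0.5, 0.5, -0.5, 0.5]
contact_force: [0.2, -1.0, -0.6]
opening: 0.976
```

```bash
python3 - <<'E'
from h import *
W=cam('wrist'); S=cam('scene'); a=cv2.resize(W['frame'][120:350,210:430,::-1],(440,460)); b=cv2.resize(S['frame'][190:290,140:220,::-1],(360,460)); cv2.imwrite('pics/w3.png',np.hstack([a,b])); go(.6518,.168,.2,0)
E
```

```text
t 8.65 pos [ 0.4464 -0.2804  0.1787] jaw yaw 0.02 down [ 0.011 -0.01  -1.   ] toolcm [ -2.37  20.57 -44.81] turn 0.017478003431335765 open 1.001 F [-0.  -0.4  0.1] q6 -0.75
```

View pics/w3.png

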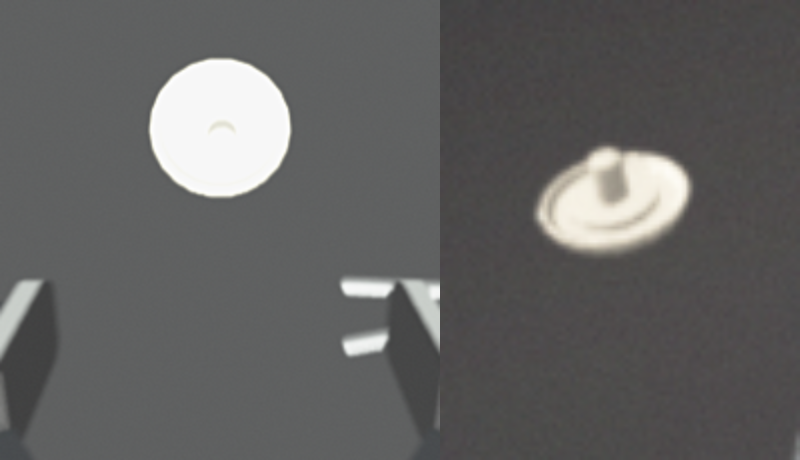

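The lid sits upright and centred in the saucer. The crucible is next.

Call:
{"api": "drive_tool", "payload": {
  "steps": [
    [-2, 1, -2, 0, 1],
    [-2, 2.5, -5, 0, 1],
    [-0.5, 2.5, -5, 0, 1],
    [0, 2.5, -5, 0, 1],
    [0, 2.5, -5, 0, 1],
    [0, 2.5, -5, 0, 1],
    [0, 2.5, -5, 0, 1],
    [0, 2.5, -5, 0, 1],
    [0, 1.6, -4, 0, 1],
    [0, 0.5, -3, 0, 1]
  ]
}}

```text
time: 9.65
eef_pos: [0.6299, 0.1255, 0.2113]
tcp_rot: [0.5, 0.501, -0.499, 0.5]
contact_force: [0.2, -0.2, 0.0]
opening: 1.0
```

Call:
{"api": "drive_tool", "payload": {
  "steps": [
    [0, 0, -1, 0, 1],
    [0, 0, 0, 0, 1],
    [0, 0, 0, 0, 1]
  ]
}}

```text
time: 9.95
eef_pos: [0.6289, 0.1318, 0.2114]
tcp_rot: [-0.5, -0.5, 0.5, -0.5]
contact_force: [0.3, -0.1, -0.2]
opening: 0.996
```

```bash
python3 - <<'E'
from h import *
W=cam('wrist'); save(W,'w4',(220,60,420,260),3); go(.6518,.168,.092,0)
P=np.array([.6518,.168,.128]);print(project(W,P))
E
```

```text
t 10.0 pos [0.629  0.1314 0.2115] jaw yaw -0.07 down [-0.    -0.001 -1.   ] toolcm [11.95  2.28 -3.67] turn -0.07272357658433748 open 1.002 F [ 0.2  0.6 -0.5] q6 0.05
[[351.70828307 164.19585575]]
```

View pics/w4.png

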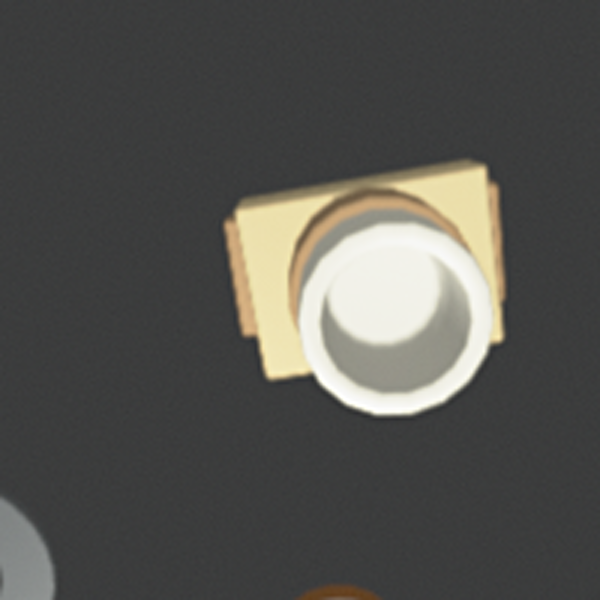

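The crucible rim is centred at (351.7,166.3) full-frame, within about 1.5 mm of the prediction, so its axis is near (0.652, 0.1665).

Call:
{"api": "drive_tool", "payload": {
  "steps": [
    [0, 0.8, -1.2, 0, 1],
    [0, 0.9, -1.3, 0, 1],
    [1, 0.6, -1, 0, 1],
    [2, 0, 0, 0, 1],
    [3, 0, 0, 0, 1],
    [3, 0, 0, 0, 1],
    [2, 0, 0, 0, 1],
    [1, 0, 0, 0, 1],
    [0, 0, 0, 0, 1],
    [0, 0, 0, 0, 1]
  ]
}}

```text
time: 11.0
eef_pos: [0.653, 0.1678, 0.0924]
tcp_rot: [0.5, 0.5, -0.5, 0.5]
contact_force: [-0.4, 1.1, 0.4]
opening: 1.004
```

Call:
{"api": "drive_tool", "payload": {
  "steps": [
    [0, 0, 0, 0, 0.8],
    [0, 0, 0, 0, 0.68],
    [0, 0, 0, 0, 0.6],
    [0, 0, 0, 0, 0.5],
    [0, 0, 0, 0, 0.5],
    [0, 0, 0, 0, 0.5],
    [0, 0, 0, 0, 0.5]
  ],
  "force": 35
}}

```text
time: 11.7
eef_pos: [0.653, 0.1679, 0.093]
tcp_rot: [0.5, 0.5, -0.5, 0.5]
contact_force: [-0.7, 0.3, 6.3]
opening: 0.571
```

```bash
python3 - <<'E'
from h import *
go(.6518,.1665,.092,0)
E
```

```text
t 11.7 pos [0.653  0.1679 0.093 ] jaw yaw -0.0 down [ 0.002  0.    -1.   ] toolcm [ 0.1  -0.12  0.14] turn -0.0012774581611267877 open 0.571 F [-0.7  0.3  6.3] q6 0.1
```

Call:
{"api": "drive_tool", "payload": {
  "steps": [
    [-0.3, 0, 0, 0, 0.5],
    [-0.7, 0, 0, 0, 0.5],
    [-2, 0, 0, 0, 0.5],
    [-3, 0, 0, 0, 0.5],
    [-3, 0, 0, 0, 0.5],
    [-2, 0, 1, 0, 0.5],
    [0, 0, 3, 0, 0.5],
    [0, 0, 4, 0, 0.5],
    [0, 0, 4, 0, 0.5],
    [0, 0, 4, 0, 0.5]
  ]
}}

```text
time: 12.7
eef_pos: [0.6516, 0.0066, 0.2011]
tcp_rot: [0.5, 0.5, -0.5, 0.5]
contact_force: [1.2, -0.4, -1.1]
opening: 0.578
```

Call:
{"api": "drive_tool", "payload": {
  "steps": [
    [0, 0, 4, 0, 0.5],
    [0, 0, 4, 0, 0.5],
    [0, 0, 4, 0, 0.5],
    [0, 0, 3, 0, 0.5],
    [0, 0, 2, 0, 0.5],
    [0, 0, 0.3, 0, 0.5],
    [0, 0, 0, 0, 0.5],
    [0, 0, 0, 0, 0.5]
  ]
}}

```text
time: 13.5
eef_pos: [0.6523, -0.1637, 0.2014]
tcp_rot: [0.5, 0.501, -0.5, 0.5]
contact_force: [0.2, -0.9, -1.8]
opening: 0.575
```

```bash
python3 - <<'E'
from h import *
S=cam('scene');save(S,'s3',(200,130,360,330),3); go(.652,-.1645,.0195,0)
E
```

```text
t 13.55 pos [ 0.6523 -0.1636  0.2015] jaw yaw 0.1 down [-0.     0.001 -1.   ] toolcm [18.2  -0.03  0.1 ] turn 0.09594908502008082 open 0.576 F [-0.2  1.  -2.2] q6 -0.4
```

View pics/s3.png

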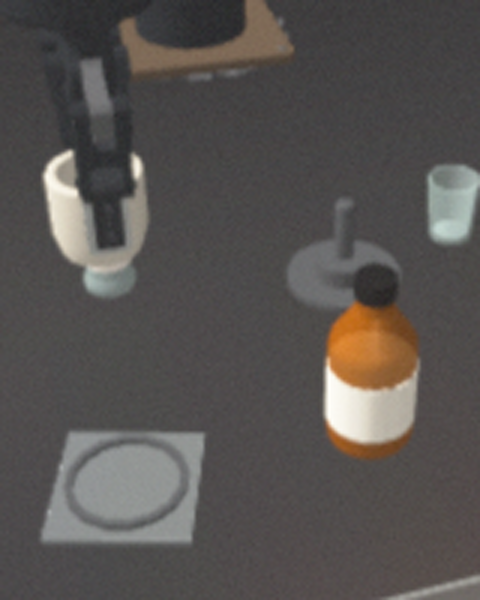

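The crucible is held upright above the seat. Lowering it.

Call:
{"api": "drive_tool", "payload": {
  "steps": [
    [2, 0, 0.1, 0, 0.5],
    [3, 0, 0, 0, 0.5],
    [4, 0, 0, 0, 0.5],
    [4, 0, 0, 0, 0.5],
    [2, 0, 0, 0, 0.5],
    [1, 0, 0, 0, 0.5],
    [0.5, 0, 0, 0, 0.5],
    [0.3, 0, 0, 0, 0.5],
    [0, 0, 0, 0, 0.5],
    [0, 0, 0, 0, 0.5]
  ]
}}

```text
time: 14.55
eef_pos: [0.6533, -0.1666, 0.0353]
tcp_rot: [0.5, 0.499, -0.5, 0.501]
contact_force: [-0.3, 0.9, -0.8]
opening: 0.578
```

Call:
{"api": "drive_tool", "payload": {
  "steps": [
    [0.3, 0, 0, 0, 0.5],
    [0.2, 0, 0, 0, 0.5],
    [0.1, 0, 0, 0, 0.5],
    [0.1, 0, 0, 0, 0.5],
    [0, 0, 0, 0, 0.5],
    [0, 0, 0, 0, 0.5]
  ]
}}

```text
time: 15.15
eef_pos: [0.6522, -0.1662, 0.0266]
tcp_rot: [0.5, 0.5, -0.5, 0.5]
contact_force: [-0.8, 0.6, -1.5]
opening: 0.57
```

Call:
{"api": "drive_tool", "payload": {
  "steps": [
    [0.3, 0, 0, 0, 0.5],
    [0.2, 0, 0, 0, 0.5],
    [0.1, 0, 0, 0, 0.5],
    [0, 0, 0, 0, 0.5],
    [0, 0, 0, 0, 0.5]
  ]
}}

```text
time: 15.65
eef_pos: [0.6522, -0.1662, 0.0205]
tcp_rot: [0.5, 0.5, -0.5, 0.5]
contact_force: [0.8, 0.9, -1.3]
opening: 0.573
```

Call:
{"api": "drive_tool", "payload": {
  "steps": [
    [0.1, 0, 0, 0, 0.5],
    [0, 0, 0, 0, 0.5],
    [0, 0, 0, 0, 0.5]
  ]
}}

```text
time: 15.95
eef_pos: [0.6523, -0.1662, 0.0196]
tcp_rot: [0.5, 0.5, -0.5, 0.5]
contact_force: [-0.2, -0.6, -0.8]
opening: 0.572
```

Call:
{"api": "drive_tool", "payload": {
  "steps": [
    [0.1, 0, 0, 0, 0.5],
    [0, 0, 0, 0, 0.5],
    [0, 0, 0, 0, 0.5]
  ]
}}

```text
time: 16.25
eef_pos: [0.6525, -0.1663, 0.0191]
tcp_rot: [0.5, 0.5, -0.5, 0.5]
contact_force: [-1.0, -0.1, 0.5]
opening: 0.576
```

Call:
{"api": "drive_tool", "payload": {
  "steps": [
    [0.05, 0, 0, 0, 0.5],
    [0, 0, 0, 0, 0.5],
    [0, 0, 0, 0, 0.5]
  ]
}}

```text
time: 16.55
eef_pos: [0.6525, -0.1663, 0.019]
tcp_rot: [0.5, 0.5, -0.5, 0.5]
contact_force: [-2.7, 0.7, 6.3]
opening: 0.573
```

Contact. Releasing, lifting, then back to the stack.

Call:
{"api": "drive_tool", "payload": {
  "steps": [
    [0, 0, 0, 0, 0.65],
    [0, 0, 0, 0, 0.75],
    [0, 0, 0, 0, 0.9],
    [0, 0, 0, 0, 0.95],
    [-0.7, 0, 0, 0, 0.95],
    [-2, 0, 0, 0, 1],
    [-4, 0, 0, 0, 1],
    [-5, 0, 0, 0, 1],
    [-5, 0, 0, 0, 1],
    [-2, 0, 0, 0, 1]
  ]
}}

```text
time: 17.55
eef_pos: [0.6549, -0.1672, 0.2132]
tcp_rot: [0.501, 0.496, -0.498, 0.504]
contact_force: [0.2, -1.0, 0.7]
opening: 0.999
```

Call:
{"api": "drive_tool", "payload": {
  "steps": [
    [-0.5, 0, -2, 0, 1],
    [0, 0, -4, 0, 1],
    [0, 0, -4.5, 0, 1],
    [0, 0, -4.5, 0, 1],
    [0, 0, -4.5, 0, 1],
    [0, 0, -4, 0, 1],
    [0, 0, -3, 0, 1],
    [0, 0, -2, 0, 1],
    [0, 0, -0.8, 0, 1],
    [0, 0, 0, 0, 1]
  ]
}}

```text
time: 18.55
eef_pos: [0.6512, 0.1283, 0.2086]
tcp_rot: [0.499, 0.501, -0.5, 0.5]
contact_force: [-0.4, -0.3, -0.4]
opening: 1.004
```

```bash
python3 - <<'E'
from h import *
W=cam('wrist');S=cam('scene'); go(.652,.1675,.05,0)
a=cv2.resize(W['frame'][20:270,220:420,::-1],(480,600)); b=cv2.resize(S['frame'][230:330,200:280,::-1],(320,400)); b=cv2.copyMakeBorder(b,0,200,0,0,0);cv2.imwrite('pics/w5.png',np.hstack([a,b]))
print(project(W,[[.652,.1675,.08],[.652,.1675,.046]]))
E
```

```text
t 18.65 pos [0.6518 0.1264 0.2092] jaw yaw -0.01 down [-0.001 -0.    -1.   ] toolcm [15.92  0.04 -4.12] turn -0.007729165609163147 open 1.003 F [-0.3 -0.8 -0. ] q6 0.04
[[322.61898507 150.45548495]
 [322.48348258 144.84406941]]
```

View pics/w5.png

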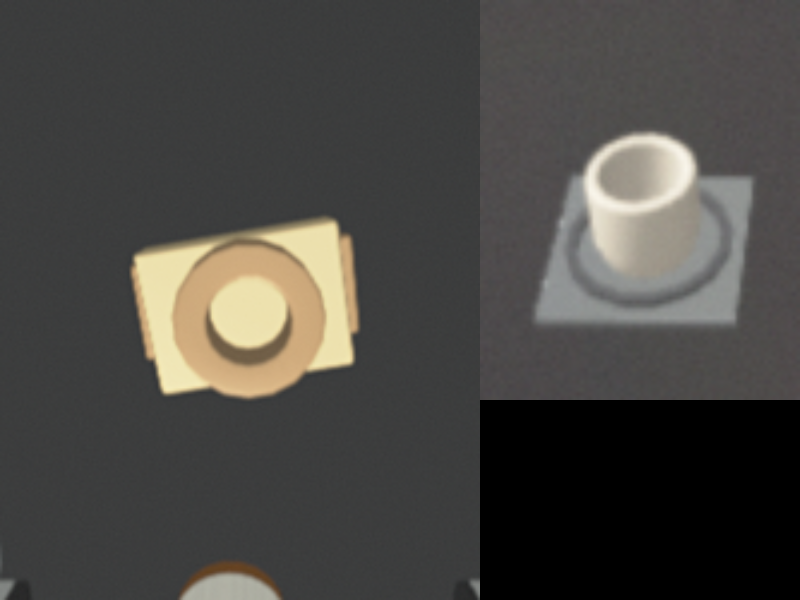

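The crucible stands upright inside the round. The collar top is centred at (323.8,153.3) full-frame, and the tile corners, read on the crop, are (135,256), (334,220), (353,362) and (164,394).

```bash
python3 - <<'E'
from h import *
W=cam('wrist'); f=lambda u,v,z: onz(W,220+u/2.4,20+v/2.4,z)
print('collar',f(249,320,.08))
c=np.array([f(*q,.046) for q in [(135,256),(334,220),(353,362),(164,394)]]); print('tile',c.mean(0).round(4),[np.linalg.norm(c[i]-c[i-1]).round(4) for i in range(4)])
for i,j in((0,1),(3,2),(2,1),(3,0)): print(np.degrees(np.arctan2(*(c[j]-c[i])[1::-1])))
q=f(249,320,.08);go(q[0],q[1],.05,0)
E
```

```text
collar [0.65393017 0.16281945 0.08      ]
tile [0.653 0.161 0.046] [np.float64(0.0594), np.float64(0.0821), np.float64(0.0594), np.float64(0.0828)]
9.884749871637768
9.8795072577466
100.21100819875407
99.5142272762124
t 18.7 pos [0.652  0.1259 0.2095] jaw yaw -0.06 down [-0.001 -0.    -1.   ] toolcm [15.95  0.2  -3.7 ] turn -0.05601587341402592 open 1.001 F [ 0.2 -0.1 -0.2] q6 0.04
```

Call:
{"api": "drive_tool", "payload": {
  "steps": [
    [0, 0.1, -1.5, 0, 1],
    [1, 0.1, -1.5, 0, 1],
    [2, 0, -0.8, 0, 1],
    [3, 0, 0, 0, 1],
    [4, 0, 0, 0, 1],
    [3, 0, 0, 0, 1],
    [2, 0, 0, 0, 1],
    [0.8, 0, 0, 0, 1],
    [0, 0, 0, 0, 1],
    [0, 0, 0, 0, 1]
  ]
}}

```text
time: 19.7
eef_pos: [0.6551, 0.1652, 0.0532]
tcp_rot: [0.501, 0.5, -0.499, 0.5]
contact_force: [-0.2, 0.6, 0.3]
opening: 1.001
```

```bash
python3 - <<'E'
from h import *
go(.6535,.164,.05,0)
E
```

```text
t 19.7 pos [0.6551 0.1652 0.0532] jaw yaw 0.01 down [ 0.002  0.    -1.   ] toolcm [ 0.32 -0.16  0.12] turn 0.008617296454929146 open 1.001 F [-0.2  0.6  0.3] q6 0.1
```

Call:
{"api": "drive_tool", "payload": {
  "steps": [
    [0.3, -0.1, 0.1, 0, 0.85],
    [0, 0, 0, 0, 0.75],
    [0, 0, 0, 0, 0.68],
    [0, 0, 0, 0, 0.6],
    [0, 0, 0, 0, 0.6],
    [0, 0, 0, 0, 0.6],
    [0, 0, 0, 0, 0.6]
  ],
  "force": 40
}}

```text
time: 20.4
eef_pos: [0.654, 0.1638, 0.0506]
tcp_rot: [0.5, 0.5, -0.5, 0.5]
contact_force: [-2.3, -0.6, 5.8]
opening: 0.674
```

Call:
{"api": "drive_tool", "payload": {
  "steps": [
    [-0.3, 0, 0, 0, 0.6],
    [-0.7, 0, 0, 0, 0.6],
    [-2, 0, 0, 0, 0.6],
    [-3, 0, 0, 0, 0.6],
    [-3, 0, 0, 0, 0.6],
    [-2, 0, 0, 0, 0.6],
    [0, 0, 0, 0, 0.6]
  ]
}}

```text
time: 21.1
eef_pos: [0.6555, 0.164, 0.1635]
tcp_rot: [0.502, 0.498, -0.498, 0.502]
contact_force: [1.3, -0.3, -0.8]
opening: 0.668
```

```bash
python3 - <<'E'
from h import *
go(.4777,.0276,.15,0)
E
```

```text
t 21.1 pos [0.6555 0.164  0.1635] jaw yaw -0.0 down [ 0.008  0.001 -1.   ] toolcm [  1.2  -17.79  13.64] turn -0.0004167470507923099 open 0.668 F [ 1.3 -0.3 -0.8] q6 0.1
```

Call:
{"api": "drive_tool", "payload": {
  "steps": [
    [0, -2, 1.5, 0, 0.6],
    [0, -3, 2.3, 0, 0.6],
    [0, -3.5, 2.7, 0, 0.6],
    [0, -3.5, 2.7, 0, 0.6],
    [0, -3, 2.3, 0, 0.6],
    [0, -1.7, 1.3, 0, 0.6],
    [1, -0.6, 0.5, 0, 0.6],
    [2, 0, 0, 0, 0.6],
    [2, 0, 0, 0, 0.6],
    [0.5, 0, 0, 0, 0.6]
  ]
}}

```text
time: 22.1
eef_pos: [0.4779, 0.0313, 0.1003]
tcp_rot: [0.499, 0.502, -0.501, 0.498]
contact_force: [-0.5, -0.4, -2.1]
opening: 0.678
```

Call:
{"api": "drive_tool", "payload": {
  "steps": [
    [0, 0, 0, 0, 0.6],
    [0, 0, 0, 0, 0.6],
    [0, 0, 0, 0, 0.6]
  ]
}}

```text
time: 22.4
eef_pos: [0.4812, 0.0308, 0.105]
tcp_rot: [0.5, 0.5, -0.5, 0.501]
contact_force: [0.3, 0.4, -0.8]
opening: 0.675
```

```bash
python3 - <<'E'
from h import *
S=cam('scene');D=cam('side'); go(.4777,.0276,.0266,0)
a=cv2.resize(S['frame'][140:240,270:370,::-1],(400,400),interpolation=2); b=cv2.resize(D['frame'][180:280,320:420,::-1],(400,400),interpolation=2);cv2.imwrite('pics/s4.png',np.hstack([a,b]))
p=readout.get_state()['eef_pos']
for c,o in((S,(270,140)),(D,(320,180))): print((project(c,[p-[0,0,.0046],[.4777,.0276,.072]])-o)*4)
E
```

```text
t 22.5 pos [0.481  0.0308 0.1051] jaw yaw 0.01 down [ 0.002 -0.    -1.   ] toolcm [ 7.85 -0.35  0.31] turn 0.012532423403939674 open 0.679 F [ 0.1  0.1 -0.4] q6 -0.15
[[185.01195793 186.80751193]
 [176.718491   227.2413311 ]]
[[198.74532735 172.30554484]
 [202.93593727 211.87421106]]
```

View pics/s4.png

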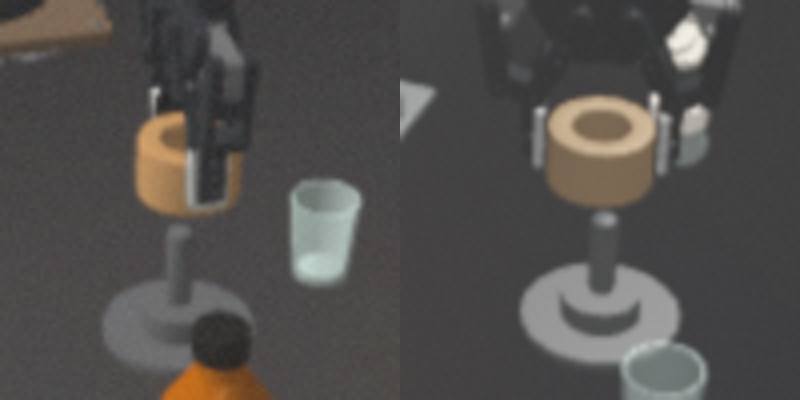

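The collar is upright above the pin. The pin top at (178,231) and (604,217) is within 5 enlarged pixels of the prediction. I'll correct by 3 mm and lower.

Call:
{"api": "drive_tool", "payload": {
  "steps": [
    [0, -0.2, 0.2, 0, 0.6],
    [0, -0.1, 0.1, 0, 0.6],
    [0, 0, 0, 0, 0.6],
    [0, 0, 0, 0, 0.6]
  ]
}}

```text
time: 22.9
eef_pos: [0.4772, 0.0277, 0.1042]
tcp_rot: [0.5, 0.5, -0.5, 0.5]
contact_force: [-0.3, -0.5, -1.9]
opening: 0.673
```

Call:
{"api": "drive_tool", "payload": {
  "steps": [
    [0.5, 0, 0, 0, 0.6],
    [1, 0, 0, 0, 0.6],
    [1.5, 0, 0, 0, 0.6],
    [1.5, 0, 0, 0, 0.6],
    [1, 0, 0, 0, 0.6],
    [0.7, 0, 0, 0, 0.6],
    [0.4, 0, 0, 0, 0.6],
    [0, 0, 0, 0, 0.6],
    [0, 0, 0, 0, 0.6]
  ]
}}

```text
time: 23.8
eef_pos: [0.4777, 0.0277, 0.0385]
tcp_rot: [0.5, 0.5, -0.5, 0.5]
contact_force: [0.1, -0.0, -0.5]
opening: 0.675
```

Call:
{"api": "drive_tool", "payload": {
  "steps": [
    [0.4, 0, 0, 0, 0.6],
    [0.3, 0, 0, 0, 0.6],
    [0.2, 0, 0, 0, 0.6],
    [0.1, 0, 0, 0, 0.6],
    [0, 0, 0, 0, 0.6],
    [0, 0, 0, 0, 0.6]
  ]
}}

```text
time: 24.4
eef_pos: [0.4773, 0.0278, 0.0282]
tcp_rot: [0.5, 0.5, -0.5, 0.5]
contact_force: [0.2, -1.4, -1.1]
opening: 0.676
```

Call:
{"api": "drive_tool", "payload": {
  "steps": [
    [0.1, 0, 0, 0, 0.6],
    [0, 0, 0, 0, 0.6],
    [0, 0, 0, 0, 0.6]
  ]
}}

```text
time: 24.7
eef_pos: [0.4773, 0.0278, 0.0271]
tcp_rot: [0.5, 0.5, -0.5, 0.5]
contact_force: [1.0, -0.2, -1.4]
opening: 0.674
```

Call:
{"api": "drive_tool", "payload": {
  "steps": [
    [0.1, 0, 0, 0, 0.6],
    [0, 0, 0, 0, 0.6],
    [0, 0, 0, 0, 0.6]
  ]
}}

```text
time: 25.0
eef_pos: [0.4774, 0.0278, 0.0266]
tcp_rot: [0.5, 0.5, -0.5, 0.5]
contact_force: [-2.5, -0.0, 3.8]
opening: 0.675
```

Call:
{"api": "drive_tool", "payload": {
  "steps": [
    [0.05, 0, 0, 0, 0.6],
    [0, 0, 0, 0, 0.6],
    [0, 0, 0, 0, 0.6]
  ]
}}

```text
time: 25.3
eef_pos: [0.4774, 0.0277, 0.0265]
tcp_rot: [0.5, 0.5, -0.5, 0.5]
contact_force: [-4.2, 0.9, 7.9]
opening: 0.672
```

Contact on the shoulder. Releasing, lifting over the pin, and going back for the tile.

Call:
{"api": "drive_tool", "payload": {
  "steps": [
    [0, 0, 0, 0, 0.72],
    [0, 0, 0, 0, 0.8],
    [0, 0, 0, 0, 0.95],
    [0, 0, 0, 0, 1],
    [-0.7, 0, 0, 0, 1],
    [-2, 0, 0, 0, 1],
    [-4, 0, 0, 0, 1],
    [-4, 0, 0, 0, 1],
    [-4, 0, 0, 0, 1],
    [-2, 0, 0, 0, 1]
  ]
}}

```text
time: 26.3
eef_pos: [0.4791, 0.0276, 0.1975]
tcp_rot: [0.501, 0.498, -0.498, 0.502]
contact_force: [-0.2, 0.2, -0.4]
opening: 1.003
```

Call:
{"api": "drive_tool", "payload": {
  "steps": [
    [0, 2, -1.5, 0, 1],
    [0, 3, -2.3, 0, 1],
    [0, 3.5, -2.7, 0, 1],
    [0, 3.5, -2.7, 0, 1],
    [0, 3, -2.3, 0, 1],
    [0, 1.8, -1.4, 0, 1],
    [0, 0.8, -0.5, 0, 1],
    [0, 0, 0, -8.5, 1],
    [0, 0, 0, -8.5, 1],
    [0, 0, 0, -8.5, 1]
  ]
}}

```text
time: 27.3
eef_pos: [0.6527, 0.1613, 0.1927]
tcp_rot: [0.375, 0.599, -0.376, 0.599]
contact_force: [-0.2, -0.2, 0.2]
opening: 1.002
```

Call:
{"api": "drive_tool", "payload": {
  "steps": [
    [0, 0, 0, -8.5, 1],
    [0, 0, 0, -8.5, 1],
    [0, 0, 0, -8.5, 1],
    [0, 0, 0, -8.5, 1],
    [0, 0, 0, -8.5, 1],
    [0, 0, 0, -8.5, 1],
    [0, 0, 0, -8.5, 1],
    [0, 0, 0, -8.5, 1],
    [0, 0, 0, -6, 1],
    [0, 0, 0, 0, 1]
  ]
}}

```text
time: 28.3
eef_pos: [0.6527, 0.1611, 0.1929]
tcp_rot: [-0.058, 0.705, 0.058, 0.705]
contact_force: [-0.3, -0.5, 0.0]
opening: 1.002
```

Call:
{"api": "drive_tool", "payload": {
  "steps": [
    [0, 0, 0, 0, 1],
    [0, 0, 0, 0, 1]
  ]
}}

```text
time: 28.5
eef_pos: [0.6531, 0.1615, 0.1928]
tcp_rot: [-0.058, 0.705, 0.058, 0.705]
contact_force: [-0.7, 0.2, -0.2]
opening: 0.998
```

```bash
python3 - <<'E'
from h import *
W=cam('wrist'); go(.653,.162,.016,99.9)
save(W,'w6',None,1.25); print(project(W,[[.653,.162,.046]])*1.25)
E
```

```text
t 28.55 pos [0.6531 0.1616 0.1927] jaw yaw 99.42 down [-0. -0. -1.] toolcm [17.67  0.04 -0.  ] turn -0.47690729377815444 open 1.003 F [-0.6  0.5 -0.3] q6 -1.64
[[401.18723034 234.38202059]]
```

View pics/w6.png

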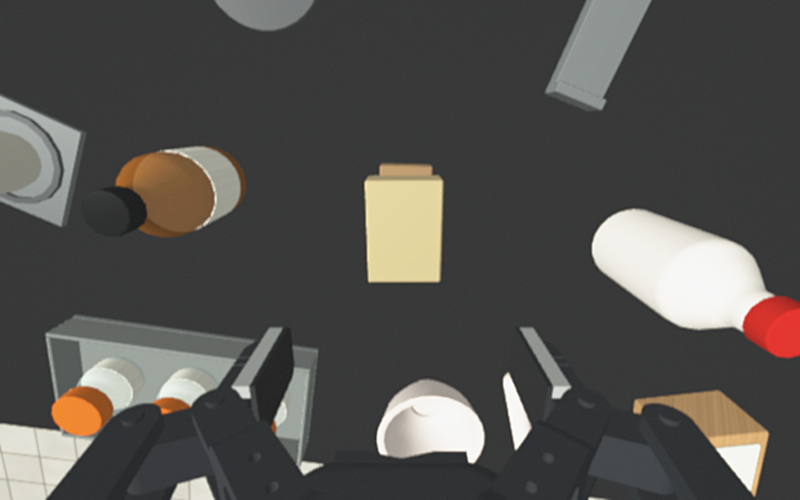

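The tile's top corners are at (365,181), (442,179), (440,281) and (369,281) at 1.25x, square to the jaws. The cradle's near end is at the top right, from (545,93) to (605,109).

```bash
python3 - <<'E'
from h import *
W=cam('wrist'); f=lambda u,v,z: onz(W,u/1.25,v/1.25,z)
c=np.array([f(*q,.046) for q in [(365,181),(442,179),(440.5,281.5),(368.5,282)]]); m=c.mean(0);print('tile',m.round(4),[np.linalg.norm(c[i]-c[i-1]).round(4) for i in range(4)])
for i,j in((0,3),(1,2),(0,1),(3,2)): print(np.degrees(np.arctan2(*(c[j]-c[i])[1::-1])))
go(m[0],m[1],.016,99.9)
e=np.array([f(545,93,.024),f(605,109,.024)]);print('cradle end',e)
S=readout.get_state(); print(project(cam('side'),[[.63,.38,0]]))
E
```

```text
tile [0.6517 0.1641 0.046 ] [np.float64(0.0831), np.float64(0.0583), np.float64(0.0841), np.float64(0.0596)]
9.650092742862052
10.564150700401305
100.87870978968544
99.85449598427662
t 28.6 pos [0.6532 0.1616 0.1927] jaw yaw 99.44 down [-0. -0. -1.] toolcm [17.67  0.27 -0.1 ] turn -0.45949060217148485 open 1.003 F [-0.1  0.1 -0.1] q6 -1.64
cradle end [[0.53155386 0.25242711 0.024     ]
 [0.53501535 0.30107193 0.024     ]]
[[272.44665353 381.79382933]]
```

Call:
{"api": "drive_tool", "payload": {
  "steps": [
    [1, 0.2, 0, -0.5, 1],
    [3, 0, 0, 0, 1],
    [4, 0, 0, 0, 1],
    [4, 0, 0, 0, 1],
    [3, 0, 0, 0, 1],
    [1.5, 0, 0, 0, 1],
    [0.7, 0, 0, 0, 1],
    [0.4, 0, 0, 0, 1],
    [0, 0, 0, 0, 1],
    [0, 0, 0, 0, 1]
  ]
}}

```text
time: 29.65
eef_pos: [0.6543, 0.1639, 0.0186]
tcp_rot: [-0.062, 0.703, 0.062, 0.706]
contact_force: [0.4, 0.9, 0.4]
opening: 0.995
```

Call:
{"api": "drive_tool", "payload": {
  "steps": [
    [0, 0, 0, 0, 0.85],
    [0, 0, 0, 0, 0.77],
    [0, 0, 0, 0, 0.7],
    [0, 0, 0, 0, 0.6],
    [0, 0, 0, 0, 0.6],
    [0, 0, 0, 0, 0.6],
    [0, 0, 0, 0, 0.6]
  ],
  "force": 45
}}

```text
time: 30.35
eef_pos: [0.6536, 0.1639, 0.0178]
tcp_rot: [-0.062, 0.704, 0.062, 0.705]
contact_force: [-1.1, 0.2, 6.1]
opening: 0.69
```

```bash
python3 - <<'E'
from h import *
go(.6525,.163,.016,99.9)
E
```

```text
t 30.35 pos [0.6536 0.1639 0.0178] jaw yaw 100.0 down [ 0.001  0.    -1.   ] toolcm [ 0.18 -0.07 -0.13] turn 0.09765991866281354 open 0.69 F [-1.1  0.2  6.1] q6 -1.65
```

Call:
{"api": "drive_tool", "payload": {
  "steps": [
    [-0.3, 0, 0, 0, 0.6],
    [-0.7, 0, 0, 0, 0.6],
    [-2, 0, 0, 0, 0.6],
    [-3, 0, 0, 0, 0.6],
    [-3, 0, 0, 0, 0.6],
    [-1.5, 0, 0, 0, 0.6],
    [0, 0, 0, 7, 0.6],
    [0, 0, 0, 7, 0.6],
    [0, 0, 0, 6.7, 0.6],
    [0, 0, 0, 0, 0.6]
  ]
}}

```text
time: 31.35
eef_pos: [0.6521, 0.1636, 0.1203]
tcp_rot: [0.066, 0.705, -0.066, 0.703]
contact_force: [0.3, 0.6, -2.1]
opening: 0.693
```

```bash
python3 - <<'E'
from h import *
go(.476,.289,.11,79.3)
E
```

```text
t 31.35 pos [0.6521 0.1636 0.1203] jaw yaw 79.31 down [-0.002 -0.    -1.   ] toolcm [  1.07   9.05 -19.63] turn 0.008172972044050653 open 0.693 F [ 0.3  0.6 -2.1] q6 -1.29
```

Call:
{"api": "drive_tool", "payload": {
  "steps": [
    [-1, 1, -1, 0, 0.6],
    [-1, 2, -2, 0, 0.6],
    [-1, 2.5, -2.5, 0, 0.6],
    [0, 2, -2.5, 0, 0.6],
    [0, 1.2, -2, 0, 0.6],
    [0, 0.3, -1.6, 0, 0.6],
    [0, 0, 0, 0, 0.6],
    [0, 0, 0, 0, 0.6],
    [0, 0, 0, 0, 0.6]
  ]
}}

```text
time: 32.25
eef_pos: [0.5564, 0.2731, 0.1519]
tcp_rot: [0.066, 0.704, -0.066, 0.704]
contact_force: [0.6, 0.4, -2.7]
opening: 0.693
```

```bash
python3 - <<'E'
from h import *
W=cam('wrist'); go(.476,.289,.0178,79.3)
save(W,'w7',None,1.25)
def box(cx,cy,yaw,z,l,w):
    t=np.radians(yaw);u=np.array([np.cos(t),np.sin(t)]);v=np.array([-u[1],u[0]])
    return [[*(np.array([cx,cy])+a*l*u+b*w*v),z] for a,b in((-1,-1),(1,-1),(1,1),(-1,1))]
print((project(W,box(.476,.289,-10.7,.024,.06,.02))*1.25).round(0))
E
```

```text
t 32.3 pos [0.5565 0.273  0.1518] jaw yaw 79.25 down [ 0.001 -0.    -1.   ] toolcm [13.4   0.07 -8.21] turn -0.05033855244469976 open 0.696 F [-0.2 -0.3 -1.7] q6 -1.09
[[370.  24.]
 [374. 213.]
 [429. 212.]
 [434.  24.]]
```

View pics/w7.png

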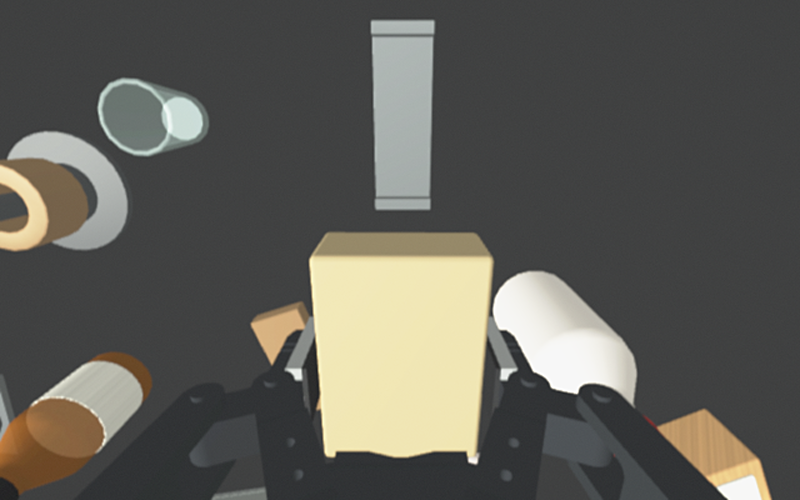

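The cradle's top corners are at (372,20), (435,20), (431,209) and (376,209). The held tile's front top edge runs (310,257)-(492,257) and its front bottom edge (328,233)-(474,233).

```bash
python3 - <<'E'
from h import *
W=cam('wrist'); s=readout.get_state(); p=s['eef_pos'];M=R.from_quat(s['tcp_rot']).as_matrix()
f=lambda u,v,z: (M.T@(onz(W,u/1.25,v/1.25,z)-p)*100).round(2)
c=[f(372,20,.024),f(435,20,.024),f(431,209,.024),f(376,209,.024)]
print('cradle rel',np.array(c),np.mean(c,0),np.mean([onz(W,u/1.25,v/1.25,.024) for u,v in((372,20),(435,20),(431,209),(376,209))],0))
print('tile top front',f(310,257,p[2]+.0282),f(492,257,p[2]+.0282)); print('bot front',f(328,233,p[2]-.0018),f(474,233,p[2]-.0018))
print(s['eef_pos'])
E
```

```text
cradle rel [[ 12.76  -1.78 -14.43]
 [ 12.76   2.14 -14.43]
 [ 12.77   2.19  -2.46]
 [ 12.77  -1.79  -2.46]] [12.765  0.19  -8.445] [0.47387166 0.29059379 0.024     ]
tile top front [-2.82 -2.9  -4.32] [-2.82  2.94 -4.32]
bot front [ 0.18 -2.87 -4.26] [ 0.18  2.91 -4.26]
[0.55644436 0.2729791  0.15169311]
```

Comparing the two camera yaws suggests a small angular calibration bias, mostly along the jaw axis. I'll move +0.1 / -8.35 cm, lower to just above the stops and check from close up.

Call:
{"api": "drive_tool", "payload": {
  "steps": [
    [0, 0, -1, 0, 0.6],
    [0, 0.1, -2, 0, 0.6],
    [0, 0, -2.5, 0, 0.6],
    [0, 0, -2, 0, 0.6],
    [2, 0, -0.85, 0, 0.6],
    [3, 0, 0, 0, 0.6],
    [3, 0, 0, 0, 0.6],
    [2, 0, 0, 0, 0.6],
    [1, 0, 0, 0, 0.6],
    [0.5, 0, 0, 0, 0.6]
  ]
}}

```text
time: 33.35
eef_pos: [0.4732, 0.2899, 0.0358]
tcp_rot: [0.066, 0.705, -0.066, 0.704]
contact_force: [-0.5, -0.6, -2.1]
opening: 0.694
```

Call:
{"api": "drive_tool", "payload": {
  "steps": [
    [0.4, 0, 0, 0, 0.6],
    [0, 0, 0, 0, 0.6],
    [0, 0, 0, 0, 0.6]
  ]
}}

```text
time: 33.65
eef_pos: [0.4746, 0.2905, 0.0337]
tcp_rot: [0.066, 0.703, -0.066, 0.705]
contact_force: [0.5, -1.6, -1.8]
opening: 0.692
```

```bash
python3 - <<'E'
from h import *
go(.4737,.290,.0178,79.3)
W=cam('wrist');D=cam('side')
a=cv2.resize(W['frame'][100:400,200:440,::-1],(480,600),interpolation=2); b=cv2.resize(D['frame'][300:390,320:412,::-1],(320,313),interpolation=2);b=cv2.copyMakeBorder(b,0,287,0,0,0);cv2.imwrite('pics/w8.png',np.hstack([a,b]))
E
```

```text
t 33.65 pos [0.4746 0.2905 0.0337] jaw yaw 79.3 down [ 0.002  0.001 -1.   ] toolcm [ 1.59 -0.07 -0.08] turn -0.0011414083743943593 open 0.692 F [ 0.5 -1.6 -1.8] q6 -1.02
```

View pics/w8.png

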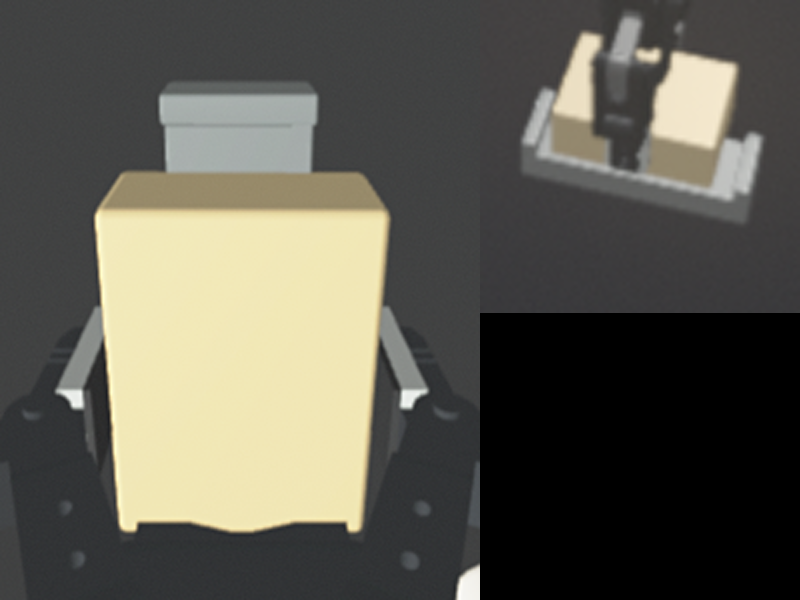

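The cradle's centreline is at crop x≈239 and the tile's at 243, so the tile sits about 1 mm to +y. Next I'll work out the gap to the far stop from the stop's inner top edge (row 162) and the tile's bottom edge (row 186.5).

```bash
python3 - <<'E'
from h import *
W=cam('wrist'); s=readout.get_state(); p=s['eef_pos'];M=R.from_quat(s['tcp_rot']).as_matrix()
f=lambda u,v,z: (M.T@(onz(W,200+u/2,100+v/2,z)-p)*100).round(2)
print('stop inner',f(160,124,.024),f(318,124,.024),'outer',f(163,94,.024),f(315,94,.024)); print('tile bot',f(124,173,p[2]-.0018),f(362,173,p[2]-.0018),'top',f(97,211,p[2]+.0282),f(388,211,p[2]+.0282)); print(p)
E
```

```text
stop inner [ 0.94 -2.04 -5.32] [ 0.94  1.97 -5.31] outer [ 0.94 -1.94 -6.07] [ 0.94  1.86 -6.07]
tile bot [ 0.17 -2.88 -4.24] [ 0.18  3.01 -4.24] top [-2.83 -2.87 -4.31] [-2.82  2.96 -4.31]
[0.47434061 0.29046259 0.03346585]
```

The gap is 10.6 mm against a nominal 10 mm. I'll shift y by -0.1 cm and z by -0.05 cm, then lower.

Call:
{"api": "drive_tool", "payload": {
  "steps": [
    [0, -0.1, -0.05, 0, 0.6],
    [0.4, 0, 0, 0, 0.6],
    [0.4, 0, 0, 0, 0.6],
    [0.2, 0, 0, 0, 0.6],
    [0.2, 0, 0, 0, 0.6],
    [0.1, 0, 0, 0, 0.6],
    [0, 0, 0, 0, 0.6],
    [0, 0, 0, 0, 0.6]
  ]
}}

```text
time: 34.6
eef_pos: [0.4732, 0.2894, 0.0197]
tcp_rot: [0.066, 0.704, -0.066, 0.704]
contact_force: [0.6, -0.9, -1.7]
opening: 0.695
```

Call:
{"api": "drive_tool", "payload": {
  "steps": [
    [0.1, 0, 0, 0, 0.6],
    [0, 0, 0, 0, 0.6],
    [0, 0, 0, 0, 0.6]
  ]
}}

```text
time: 34.9
eef_pos: [0.4731, 0.2893, 0.0186]
tcp_rot: [0.066, 0.704, -0.066, 0.704]
contact_force: [0.3, 0.6, -2.4]
opening: 0.694
```

Call:
{"api": "drive_tool", "payload": {
  "steps": [
    [0.1, 0, 0, 0, 0.6],
    [0, 0, 0, 0, 0.6],
    [0, 0, 0, 0, 0.6]
  ]
}}

```text
time: 35.2
eef_pos: [0.4733, 0.2894, 0.0177]
tcp_rot: [0.066, 0.704, -0.066, 0.704]
contact_force: [0.5, 0.1, -2.5]
opening: 0.695
```

Call:
{"api": "drive_tool", "payload": {
  "steps": [
    [0.05, 0, 0, 0, 0.6],
    [0, 0, 0, 0, 0.6],
    [0, 0, 0, 0, 0.6]
  ]
}}

```text
time: 35.5
eef_pos: [0.4733, 0.2894, 0.0177]
tcp_rot: [0.066, 0.704, -0.066, 0.704]
contact_force: [-1.4, -0.9, 3.7]
opening: 0.693
```

Contact. Releasing and lifting clear.

Call:
{"api": "drive_tool", "payload": {
  "steps": [
    [0.03, 0, 0, 0, 0.6],
    [0, 0, 0, 0, 0.74],
    [0, 0, 0, 0, 0.82],
    [0, 0, 0, 0, 0.95],
    [0, 0, 0, 0, 1],
    [0, 0, 0, 0, 1],
    [-0.7, 0, 0, 0, 1],
    [-2, 0, 0, 0, 1],
    [-4, 0, 0, 0, 1],
    [-4, 0, 0, 0, 1]
  ]
}}

```text
time: 36.5
eef_pos: [0.4724, 0.289, 0.1246]
tcp_rot: [0.066, 0.705, -0.066, 0.703]
contact_force: [1.0, 0.1, 1.4]
opening: 0.998
```

Call:
{"api": "drive_tool", "payload": {
  "steps": [
    [-4, 0, 0, 0, 1],
    [-4, 0, 0, 0, 1],
    [-2, 0, 2, 0, 1],
    [0, 0, 4, 0, 1],
    [0, 0, 2, 0, 1],
    [0, 0, 0, 0, 1],
    [0, 0, 0, 0, 1]
  ]
}}

```text
time: 37.2
eef_pos: [0.5513, 0.2743, 0.2236]
tcp_rot: [0.066, 0.704, -0.066, 0.704]
contact_force: [-0.2, -0.6, 0.3]
opening: 1.001
```

```bash
python3 - <<'E'
from h import *
W=cam('wrist');S=cam('scene'); D=cam('side')
g=lambda c,x0,y0,x1,y1,k: cv2.resize(c['frame'][y0:y1,x0:x1,::-1],None,fx=k,fy=k,interpolation=2)
a=g(S,150,180,450,330,2.6)[:,:780]; b=g(W,220,0,420,140,2); d=g(D,260,150,430,375,.83*1.48)
H=max(b.shape[0],d.shape[0]); pad=lambda i,h,w: cv2.copyMakeBorder(i,0,h-i.shape[0],0,w-i.shape[1],0)
print(a.shape,b.shape,d.shape)
r=np.hstack([b,pad(d[:205],280,380)]) if 0 else np.hstack([pad(b,280,400),pad(d,280,380) if d.shape[0]<=280 else d[:280,:380]])
r=pad(r,r.shape[0],780) if r.shape[1]<780 else r[:,:780]
o=np.vstack([a[:,:780],r])[:600]; print(o.shape); cv2.imwrite('pics/f.png',o); go(.47,.29,.2,79)
E
```

```text
(390, 780, 3) (280, 400, 3) (276, 209, 3)
(600, 780, 3)
t 37.35 pos [0.5506 0.2748 0.2236] jaw yaw 79.34 down [-0.001 -0.    -1.   ] toolcm [ 2.37  0.   -8.2 ] turn 0.34427578017640315 open 0.998 F [-0.5  0.6  0.1] q6 -1.09
```

View pics/f.png

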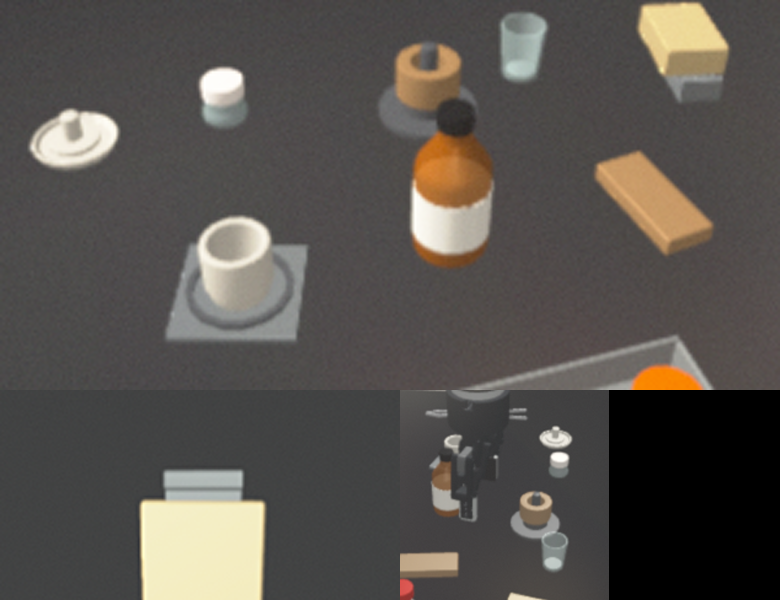

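Everything is in place. The lid is in the saucer, the crucible is inside the round, and the collar is on the shoulder with the pin through it. The tile is centred on the cradle (tile x 141–265, cradle 164–243 in the wrist crop), and the bottle and beaker haven't moved. The gripper is clear, so I'm handing in.

```bash
python3 -c "
from plant import sign_off; print(sign_off())"
```

```text
the job is handed in; nothing more can be done
None
```

The stack is taken apart from the top down and every piece is on its place. I handed the job in at about 37 s with the gripper empty and clear of everything.

- **Lid, crucible and collar:** the last pictures show the lid upright in the saucer, the crucible inside the round on the plate, and the collar down on the shoulder with the pin through it.
- **Tile:** it lies lined up on the cradle, with its centreline within about 0.5 mm of the cradle's. The gap to one end stop read 10.6 mm just above the cradle (nominal 10). I corrected for that, but did not measure the gap again after release.
- **Setting down:** each piece touched down at the height predicted from the given sizes, with contact forces under about 10 N.
- **Bottle and beaker:** both look untouched and standing in the last picture. I compared them by eye and did not measure their positions again.
- **What disagreed:** the first readings from different cameras differed by up to about 1.5 cm. The wrist camera's readings also shifted by about 2–3 mm between viewing directions, so I corrected the collar and tile from close-up pictures before lowering them.

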